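# Roll the knee unit pocket-up and fit its green bumper

### The job

The bumper pocket of the hexagonal knee unit on the rubber mat is turned down towards the bench. Roll the unit over on the mat, flat by flat and without picking it up, until it rests with the pocket facing straight up. Find the green bumper in one of the three white lidded tubs and lay it flat and fully home in the pocket; lay any lid you lift flat on the bench or back on its tub, leave the tubs standing with the other bumpers in them, and leave the rest of the bench undisturbed.

Things in the scene. Friction and masses are not known exactly. Their poses are not given: they have to be found in the camera images.
- knee_center (a point): Centre of the knee unit: a loose bright aluminium hexagonal prism lying on the mat on one of its six long flats, 0.65 kg. 60 mm across flats, 69 mm across corners, flats 34.6 mm wide, 110 mm long; narrower end fittings (never touching the mat) make it 171 mm. x: long axis (+x end a steel pyramid, -x end a fork). z: outward normal of the flat with the pocket. Centre 30 mm above the mat.
- knee_unit: The same unit, origin and axes. At the start the pocket's flat is the lower one on one long side, 120 degrees of roll from up: two flats if rolled away from the side the pocket looks to. Each roll moves it 34.6 mm sideways. Pushed high on its upper sloping flat, over and upwards, it tips about its far lower edge, balances at 30 degrees and falls on; pushed at mid-height or lower it tends to slide.
- pocket (a point): Centre of the floor of the bumper pocket, 24 mm from the unit's centre along its +z, same axes: an oblong recess with a black floor, 46 mm long (x), 26 mm wide (y), 6 mm deep, in the middle of one flat. The flat opposite has two dark screw heads; an orange dot on each end of the hexagon lies next to the pocket's flat.
- mat: Black rubber bench mat, fixed, grippy, 360 x 420 x 3 mm (x, y, z), origin at the centre of its underside on the bench top (z = 0).
- bumper_green_center (a point): Centre of the green bumper: a firm rounded block 38 x 20 x 20 mm (x, y, z), 30 g; it lies flat on the floor of one of the tubs, its centre 13 mm above the bench, under the lid. In the pocket its centre is 10 mm above the pocket floor and it stands 14 mm proud of the flat. Either way round is right.
- bumper_black_center (a point): Centre of a black bumper of the same size in another tub; stays there.
- bumper_orange_center (a point): Centre of an orange bumper of the same size in the third tub; stays there.
- bumper_green: The green bumper; origin at the centre of its underside, 10 mm below its centre.
- hex_case: Silver hex key set case, 58 x 118 x 22 mm, loose, beyond the tubs; not to be moved. Origin at the centre of its underside.
- knee_yoke: Grey cast knee yoke (U shape), 62 x 77 x 79 mm, loose, at the far side of the bench; not to be moved. Origin at the centre of its underside.
- torque_adapter: Chrome torque adapter, stepped cylinder 38 mm diameter, 46 mm high, loose, upright, to the right of the mat; not to be moved. Origin at the centre of its underside.
- nut_driver: Driver with a yellow handle, 190 mm long, loose, lying to the left; not to be moved.
- tub_a_floor (a point): Centre of the inner floor of tub a, 3 mm above the bench: loose white square tub 96 x 96 x 38 mm outside, 90 x 90 mm inside, 0.35 kg. The three tubs look identical and stand in a row across the bench, left of the mat; between that row and the robot the bench is free.
- lid_a_knob (a point): Middle of the black knob of the loose lid that starts on tub a: white, 100 x 100 mm, 60 g; upright round knob 18 mm in diameter, 24 mm tall at its centre. The lid's top face is 12 mm below this point, its lowest side (a plug dropping loosely into the tub) 21 mm below. It just lifts off. The point is 55 mm above the bench with the lid on the tub, 21 mm with the lid on the bench.
- tub_b_floor (a point): Centre of the inner floor of tub b, 3 mm above the bench: loose white square tub 96 x 96 x 38 mm outside, 90 x 90 mm inside, 0.35 kg. The three tubs look identical and stand in a row across the bench, left of the mat; between that row and the robot the bench is free.
- lid_b_knob (a point): Middle of the black knob of the loose lid that starts on tub b: white, 100 x 100 mm, 60 g; upright round knob 18 mm in diameter, 24 mm tall at its centre. The lid's top face is 12 mm below this point, its lowest side (a plug dropping loosely into the tub) 21 mm below. It just lifts off. The point is 55 mm above the bench with the lid on the tub, 21 mm with the lid on the bench.
- tub_c_floor (a point): Centre of the inner floor of tub c, 3 mm above the bench: loose white square tub 96 x 96 x 38 mm outside, 90 x 90 mm inside, 0.35 kg. The three tubs look identical and stand in a row across the bench, left of the mat; between that row and the robot the bench is free.
- lid_c_knob (a point): Middle of the black knob of the loose lid that starts on tub c: white, 100 x 100 mm, 60 g; upright round knob 18 mm in diameter, 24 mm tall at its centre. The lid's top face is 12 mm below this point, its lowest side (a plug dropping loosely into the tub) 21 mm below. It just lifts off. The point is 55 mm above the bench with the lid on the tub, 21 mm with the lid on the bench.

How it is judged:
On the way:
1. the knee unit has been rolled over on the mat and rests with its pocket facing straight up (angle between knee_unit's own z axis and vertical below 0.1 rad and height (world z) of pocket between 0.05 and 0.062 m and linear speed of knee_unit below 0.03 m/s), for 0.2 s.
At the end, for the whole second after the job is handed in: Unit still on the mat, pocket up within 0.1 rad. Green bumper at rest on the pocket floor: within 5 mm lengthwise, 4 mm across, 3 mm in height, in line within 0.2 rad. Lids flat on the bench or a tub, tubs upright on the bench, black and orange bumpers in their tubs (angle between each of knee_unit, lid_a_knob, tub_a_floor, lid_b_knob, tub_b_floor, lid_c_knob, tub_c_floor's own z axis and vertical below 0.1 rad and height (world z) of pocket between 0.05 and 0.062 m and linear speed of each of knee_unit, bumper_green below 0.02 m/s and x of knee_center in the frame of mat between -0.18 and 0.18 m and y of knee_center in the frame of mat between -0.21 and 0.21 m and x of bumper_green_center in the frame of pocket between -0.005 and 0.005 m and y of bumper_green_center in the frame of pocket between -0.004 and 0.004 m and z of bumper_green_center in the frame of pocket between 0.007 and 0.0125 m and angle between the x axis of bumper_green_center and the x axis of pocket, either way round below 0.2 rad and angle between the z axis of bumper_green_center and the z axis of pocket, either way round below 0.1 rad and height (world z) of lid_a_knob between 0.015 and 0.062 m and height (world z) of tub_a_floor between -0.002 and 0.008 m and height (world z) of lid_b_knob between 0.015 and 0.062 m and height (world z) of tub_b_floor between -0.002 and 0.008 m and height (world z) of lid_c_knob between 0.015 and 0.062 m and height (world z) of tub_c_floor between -0.002 and 0.008 m and horizontal distance between bumper_black_center and tub_b_floor below 0.05 m and height (world z) of each of bumper_black_center, bumper_orange_center below 0.03 m and horizontal distance between bumper_orange_center and tub_c_floor below 0.05 m); the robot touches nothing.
It fails at once if the knee unit is lifted off the mat (its centre above 50 mm; rolling takes it to 38 mm) (height (world z) of knee_center above 0.05 m).
It fails at once if the hex key case, knee yoke, torque adapter or nut driver is moved more than 30 mm (distance of any of hex_case, knee_yoke, torque_adapter, nut_driver from where it was at the start of the episode above 0.03 m).
It also fails if it takes over 69 s, if anything falls off the work surface, if the arm or the gripper's body presses on something with over 40 N, if the wrist force passes 120 N, or if a joint passes its speed limit or range.

### The arm

A 7-joint arm with a two-finger parallel gripper is mounted at the origin on the work surface. World frame = base frame: x ahead of the robot, y to its left, z up, the work surface at z = 0. Lengths are in m, angles in rad, forces in N, time in s.
With the tool pointing down it reaches from about 0.4 to 0.875 m from the base axis. Payload 19.3 kg.
Tool frame: the origin (TCP) lies at the very end of the fingers, on their centre line; the grasp point (between the pads) lies 19 mm behind it; z points along the fingers, y is the direction in which the jaws open and shut (so a half turn about z gives the same grasp; the last joint's range is limited). The gripper opens to 85 mm and grips with 20 to 120 N. Pads are 22 mm wide; open, the fingers measure 114 mm over their backs; the gripper's body (76 mm by 85 mm) begins 54 mm behind the grasp point. The pads swing forward as they close: fully open they stand 13 mm farther back than shut.
Start: joints at [-1.37, 0.521, -0.036, 1.599, 0.021, 1.021, -0.113], TCP at [0.167, 0.602, 0.231] pointing down, gripper open.
Joint ranges: [-2.91, 2.91], [-0.3, 2.13], [-1.5, 1.42], [0.17, 2.43], [-1.26, 4.41], [0.16, 1.93], [-2.52, 2.52]. Speed limits (rad/s): [1.89, 1.89, 2.39, 2.39, 3.01, 3.01, 3.01].

### API

Orientations are given as [roll, pitch, yaw] about the fixed x, y, z axes, in that order (R = Rz(yaw) Ry(pitch) Rx(roll)).
In Python, from workcell import telemetry, imaging, ticket gives the robot as it stands.
- The arm moves only by the tool carry_out, never from a script. Its argument "series" is a list of rows, each a list of 7 numbers: the shift along the tool's x, y, z in m, then the turn, a rotation vector about the tool's x, y, z in rad, then the closure in counts, from 0 (fully open) to 255 (shut). In form: [[tx, ty, tz, ax, ay, az, jaw], ...]. A call has 1 to 10 rows; each row is the pose to reach, as a shift and turn from the pose commanded when the call began, along the tool's axes at that moment; what a row does not reach only later rows make up. A row lasts 1/8 s, in which the tool goes at most 62.5 mm and 10.7 degrees, less where a joint would pass 70% of its speed; a pose out of reach is approached as far as the arm can. A call with a gripper value outside its range is refused whole. The fingers move at their own pace and stop on an object; "force" is the grip in N (left out, the last holds). Time passes only in rows, so rows that repeat a pose let the fingers close. It gives the time, the measured TCP pose, the force and the opening at its end, in the units of the state.
- telemetry.observe(): the state, without advancing time (a new reading comes with each control period).
- imaging.grab_frame(name): name is "scene" or "top" or "wrist"; returns (picture, depth): 400x640x3 uint8, blue, green, red; 400x640 float32, m along the optical axis (not along the pixel's ray), 0 where there is no reading.
- imaging.camera_info(name): a dict with "mtx" (3x3 intrinsics, pixels), "extrinsics" (4x4, takes a point from camera to world coordinates); the wrist camera has in their place "hand_eye" (4x4, takes a point from camera to tool coordinates, whose origin is the TCP and whose axes are the flange's). Camera axes: x right, y down, z forward; pixel columns grow to the right and rows downward; lengths in m; the calibration is good to about 2 mm. The wrist camera is an equidistant fisheye: a pixel r from the principal point sees the ray r / f radians off the axis. A picture is of the moment at which its call begins: read the wrist's pose just before it. camera_info takes no time and is no camera call.
- ticket.job_done(): hands the job in, once; it reports no verdict.
The state is a dict: "clock": time; "qpos": joint angles; "qd": joint speeds; "joint_efforts": joint torques, N m; "position": TCP position; "tool_rot": TCP orientation; "force": force on the tool from outside, world axes, zero at the start; "moment": the same for the moment, N m; "grip_width": finger opening in m.
Only numpy, scipy, OpenCV 4.12 (cv2) and the standard library are available. Lean on these libraries where they do the work, as an engineer would, in place of code of your own. Each camera call takes 0.05 s, during which the arm holds its last target.

## Working session

There is one attempt and no reset: what is moved stays moved. The work goes in short steps, Python scripts to look and compute and a tool call to move; the robot and the scene stay as the last step left them, time stands still between calls to the robot, and variables do not carry over. Pictures are saved under pics/ and viewed, and the job is handed in when it is done.

Besides the shell and the picture viewer there is one more tool, called after "Request:" as a command line: name --pt "numbers of a row" for each row, then --argument value for the rest. carry_out: Moves the arm, as the interface text tells. Its arguments: {"type":"object","properties":{"series":{"type":"array"},"force":{"type":"number"}},"required":["series"]}

```bash
mkdir -p pics; ls; cat > h.py <<'E'
import numpy as np, cv2
from workcell import telemetry, imaging, ticket
E
python3 - <<'E'
from h import *
s=telemetry.observe(); print({k:np.round(v,4).tolist() for k,v in s.items()})
for n in ["scene","top"]:
    p,d=imaging.grab_frame(n); cv2.imwrite(f"pics/{n}0.png",p); np.save(f"{n}0.npy",d)
    c=imaging.camera_info(n); print(n,{k:np.round(v,4).tolist() if not isinstance(v,str) else v for k,v in c.items()})
c=imaging.camera_info("wrist");print(c)
p,d=imaging.grab_frame("wrist"); cv2.imwrite("pics/wrist0.png",p)
E
```

```text
pics
{'clock': 0.0, 'qpos': [-1.3703, 0.522, -0.0363, 1.6, 0.0212, 1.0211, -0.1128], 'qd': [0.0005, 0.0007, 0.0008, 0.0006, 0.0003, 0.0011, 0.0003], 'joint_efforts': [-0.0005, -92.7084, 1.9798, -36.9957, 0.0179, 0.0077, 0.0], 'position': [0.1671, 0.6019, 0.2307], 'tool_rot': [-3.1405, 0.0001, 2.8709], 'force': [0.4149, -0.0865, 0.5399], 'moment': [-0.0467, 0.0189, 0.0074], 'grip_width': 0.0856}
scene {'mtx': [[443.0494, 0.0, 318.8056], [0.0, 443.0494, 208.2535], [0.0, 0.0, 1.0]], 'extrinsics': [[0.195, 0.5139, -0.8354, 1.7873], [0.9807, -0.1128, 0.1595, -0.2203], [-0.0122, -0.8504, -0.526, 0.8593], [0.0, 0.0, 0.0, 1.0]]}
top {'mtx': [[412.0437, 0.0, 319.9293], [0.0, 412.0437, 197.8401], [0.0, 0.0, 1.0]], 'extrinsics': [[0.0269, -0.9895, 0.1417, 0.4069], [-0.9995, -0.0244, 0.0197, -0.0058], [-0.0161, -0.1422, -0.9897, 1.2848], [0.0, 0.0, 0.0, 1.0]]}
{'mtx': array([[309.70691629,   0.        , 321.86145236],
       [  0.        , 309.70691629, 195.66566148],
       [  0.        ,   0.        ,   1.        ]]), 'hand_eye': array([[-4.47161655e-04, -9.45187290e-01, -3.26528387e-01,
         8.46021137e-02],
       [ 9.99999747e-01, -2.42103343e-04, -6.68635706e-04,
         4.06505420e-04],
       [ 5.52932356e-04, -3.26528604e-01,  9.45187159e-01,
        -1.42797256e-01],
       [ 0.00000000e+00,  0.00000000e+00,  0.00000000e+00,
         1.00000000e+00]])}
```

View pics/scene0.png

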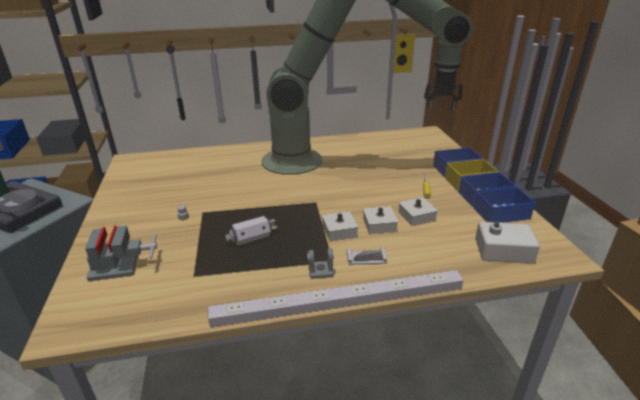

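View pics/top0.png

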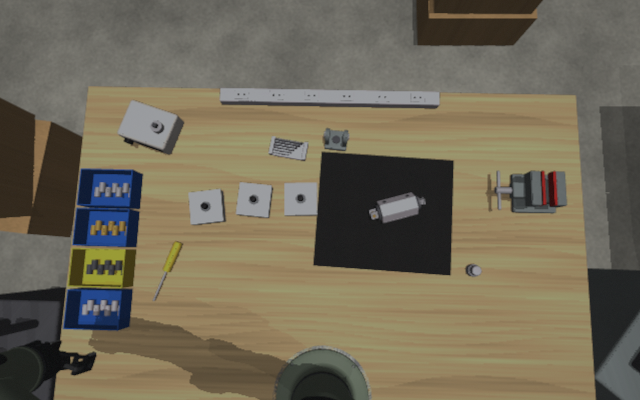

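View pics/wrist0.png

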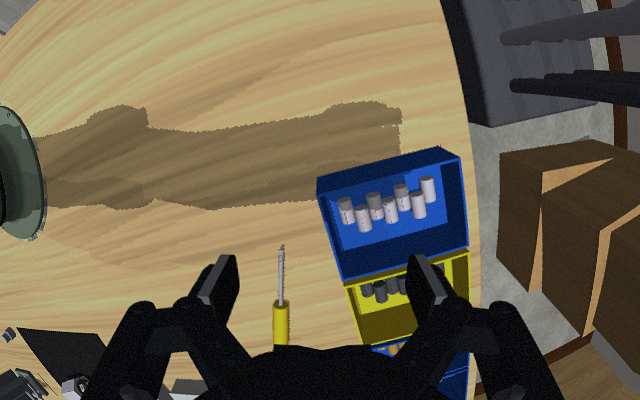

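```bash
cat >> h.py <<'E'
from scipy.spatial.transform import Rotation as Rot
def ray(n,uv,pose=None):
    c=imaging.camera_info(n); K=c["mtx"]; uv=np.atleast_2d(uv).astype(float)
    x=(uv[:,0]-K[0,2])/K[0,0]; y=(uv[:,1]-K[1,2])/K[1,1]
    if n=="wrist":
        r=np.hypot(x,y)+1e-12
        d=np.c_[x/r*np.sin(r),y/r*np.sin(r),np.cos(r)]
        T=np.eye(4);T[:3,:3]=Rot.from_euler("xyz",pose["tool_rot"]).as_matrix();T[:3,3]=pose["position"]
        E=T@c["hand_eye"]
    else:
        d=np.c_[x,y,np.ones(len(x))]; E=c["extrinsics"]
    return E[:3,3],d@E[:3,:3].T
def onplane(n,uv,z,pose=None):
    o,d=ray(n,uv,pose); return o+d*((z-o[2])/d[:,2])[:,None]
def delta(pos,rpy,base=None):
    """shift/rotvec from the base pose (x,y,z,rpy) to goal, in tool axes"""
    R0=Rot.from_euler("xyz",base[1]);R1=Rot.from_euler("xyz",rpy)
    return np.round(np.r_[R0.inv().apply(np.array(pos)-base[0]),(R0.inv()*R1).as_rotvec()],4)
E
python3 - <<'E'
from h import *
p=cv2.imread("pics/top0.png");s=cv2.imread("pics/scene0.png")
cv2.imwrite("pics/topk.png",cv2.resize(p[170:240,350:440],None,fx=8,fy=8,interpolation=cv2.INTER_CUBIC))
cv2.imwrite("pics/scenek.png",cv2.resize(s[200:260,210:290],None,fx=9,fy=9,interpolation=cv2.INTER_CUBIC))
# knobs
g=cv2.cvtColor(p,cv2.COLOR_BGR2GRAY)
for nm,(x0,x1,y0,y1) in dict(l=(188,226,188,226),m=(236,272,182,218),r=(284,316,182,216)).items():
    m=(g[y0:y1,x0:x1]<60).astype(np.uint8)
    n,l,st,ce=cv2.connectedComponentsWithStats(m)
    for i in range(1,n):
        if st[i,4]>15: 
            u=ce[i]+[x0,y0]; print(nm,u,st[i],onplane("top",u,.06))
    q=p[y0:y1,x0:x1].astype(int); w=((q.min(2)>120)&(q.max(2)-q.min(2)<35)).astype(np.uint8)
    cs,_=cv2.findContours(w,cv2.RETR_EXTERNAL,cv2.CHAIN_APPROX_NONE)
    c=max(cs,key=cv2.contourArea)+np.array([x0,y0]); P=onplane("top",c.reshape(-1,2),.043)
    print(nm,cv2.minAreaRect(P[:,:2].astype(np.float32)))
# mat
m=((g<45)).astype(np.uint8)[145:285,310:460]
cs,_=cv2.findContours(m,cv2.RETR_EXTERNAL,cv2.CHAIN_APPROX_NONE);c=max(cs,key=cv2.contourArea)+np.array([310,145])
P=onplane("top",c.reshape(-1,2),.003); print("mat",cv2.minAreaRect(P[:,:2].astype(np.float32)))
# knee body bright
q=p.astype(int); w=(q.min(2)>85)
w[:, :360]=0; w[:,436:]=0;w[:180]=0;w[232:]=0
cs,_=cv2.findContours(w.astype(np.uint8),cv2.RETR_EXTERNAL,cv2.CHAIN_APPROX_NONE)
for c in cs:
    if cv2.contourArea(c)>30: print("knee",cv2.minAreaRect(onplane("top",c.reshape(-1,2),.045)[:,:2].astype(np.float32)),cv2.boundingRect(c))
E
```

```text
l [222.96875 206.25   ] [34  4  3 29 32] [[0.54951229 0.30939318 0.06      ]]
l [204.12903226 205.70967742] [13 15  7  6 31] [[0.54972793 0.36638682 0.06      ]]
l ((0.5511696934700012, 0.3688269853591919), (0.0992187112569809, 0.09971300512552261), 8.188702583312988)
m [252.55555556 198.59259259] [14 14  6  6 27] [[0.57493835 0.22139722 0.06      ]]
m ((0.5764147043228149, 0.22271791100502014), (0.09961268305778503, 0.09903357177972794), 85.44796752929688)
r [300.07407407 197.59259259] [14 13  5  6 27] [[0.58150233 0.07834956 0.06      ]]
r ((0.5828421115875244, 0.08150941133499146), (0.09872736781835556, 0.09505614638328552), 1.6405357122421265)
mat ((0.5512385368347168, -0.18176046013832092), (0.4155724346637726, 0.3558325469493866), 87.39000701904297)
knee ((0.5409510135650635, -0.1441255360841751), (0.030287528410553932, 0.022517893463373184), 22.351009368896484) (369, 209, 10, 11)
knee ((0.5630874633789062, -0.220237597823143), (0.067448690533638, 0.1154872328042984), 15.546890258789062) (378, 193, 41, 29)
```

View pics/topk.png

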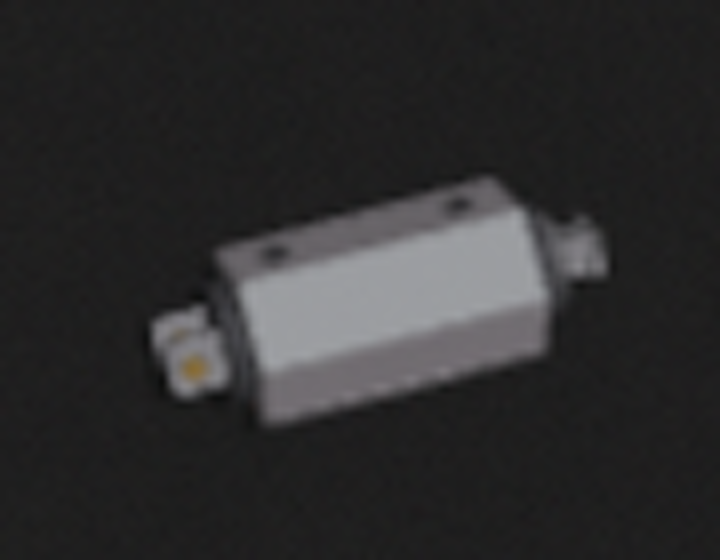

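View pics/scenek.png

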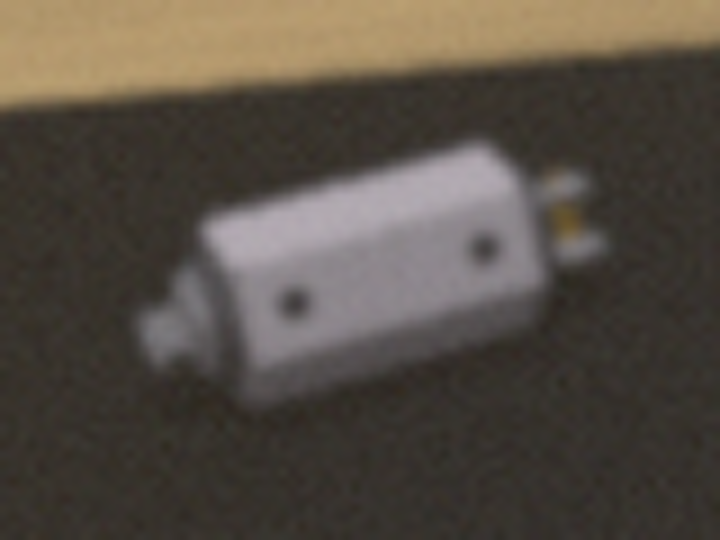

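```bash
python3 - <<'E'
from h import *
uv=np.array([(240,285),(523,208),(548,300),(262,368)])/8+np.array([350,170])-.45
P=onplane("top",uv,.063)[:,:2]; print(P,P.mean(0)); print(np.linalg.norm(P[0]-P[1]),np.linalg.norm(P[1]-P[2]))
d=(P[1]+P[2]-P[0]-P[3]);print("axis +x deg",np.degrees(np.arctan2(d[1],d[0])))
# scene check: top flat corners
uv=np.array([(205,215),(487,140),(525,192),(245,262)])/9+np.array([210,200])-.45
P=onplane("scene",uv,.063)[:,:2]; print(P,P.mean(0));d=P[0]+P[3]-P[1]-P[2];print(np.degrees(np.arctan2(d[1],d[0])))
s=telemetry.observe(); b=(s["position"],s["tool_rot"])
E
```

```text
[[ 0.5640824  -0.15972851]
 [ 0.59568698 -0.26495234]
 [ 0.5613073  -0.27401505]
 [ 0.5332254  -0.16807567]] [ 0.56357552 -0.21669289]
0.10986766191119055 0.0355541163590735
axis +x deg -74.2167510206101
[[ 0.55436247 -0.27177951]
 [ 0.52577213 -0.1673602 ]
 [ 0.56395033 -0.15701397]
 [ 0.58792176 -0.25881412]] [ 0.55800167 -0.21374195]
-75.70076110273213
```

```bash
cat >> h.py <<'E'
def now():
    s=telemetry.observe(); return s,(s["position"],s["tool_rot"])
def go(*poses):
    s,b=now()
    for pos,yaw in poses: print(delta(pos,[np.pi,0,yaw],b).tolist())
E
python3 - <<'E'
from h import *
c=np.array([.561,-.216,0]);d=np.array([.966,.259,0])
go(([.45,.3,.22],1.5),(c-.052*d+[0,0,.15],.262))
E
```

```text
[-0.3533, -0.2153, 0.0111, -0.0006, 0.0006, 1.3708]
[-0.5535, -0.7092, 0.0814, -0.0002, 0.001, 2.6088]
```

Request:
carry_out --pt "-0.353 -0.215 0.011 0 0 1.37 75" --pt "-0.353 -0.215 0.011 0 0 1.37 75" --pt "-0.353 -0.215 0.011 0 0 1.37 75" --pt "-0.353 -0.215 0.011 0 0 1.37 75" --pt "-0.353 -0.215 0.011 0 0 1.37 75" --pt "-0.353 -0.215 0.011 0 0 1.37 75" --pt "-0.353 -0.215 0.011 0 0 1.37 75" --pt "-0.353 -0.215 0.011 0 0 1.37 75" --pt "-0.353 -0.215 0.011 0 0 1.37 75"

```text
clock: 1.27
position: [0.4498, 0.3005, 0.2201]
tool_rot: [-3.141, 0.0, 1.501]
force: [0.3, 1.0, -0.9]
grip_width: 0.0602
```

```bash
python3 - <<'E'
from h import *
c=np.array([.561,-.216,0]);d=np.array([.966,.259,0])
go((c-.052*d+[0,0,.15],.262)); print(now()[0]["qpos"])
E
```

```text
[-0.5244, 0.0978, 0.0703, -0.0, 0.0004, 1.2389]
[-0.96946094  0.42353367  0.36461336  1.84921284 -0.18767357  0.90275146
 -0.58730915]
```

Request:
carry_out --pt "-0.524 0.098 0.07 0 0 1.239 75" --pt "-0.524 0.098 0.07 0 0 1.239 75" --pt "-0.524 0.098 0.07 0 0 1.239 75" --pt "-0.524 0.098 0.07 0 0 1.239 75" --pt "-0.524 0.098 0.07 0 0 1.239 75" --pt "-0.524 0.098 0.07 0 0 1.239 75" --pt "-0.524 0.098 0.07 0 0 1.239 75" --pt "-0.524 0.098 0.07 0 0 1.239 75" --pt "-0.524 0.098 0.07 0 0 1.239 75" --pt "-0.524 0.098 0.07 0 0 1.239 75"

```text
clock: 2.52
position: [0.5104, -0.2314, 0.1498]
tool_rot: [3.141, 0.001, 0.26]
force: [-1.2, 0.9, -1.2]
grip_width: 0.0603
```

```bash
python3 - <<'E'
from h import *
s,b=now(); p,dd=imaging.grab_frame("wrist"); cv2.imwrite("pics/w1.png",p)
print(s["position"],s["tool_rot"],s["qpos"])
for v in (330,345,360,375,390): print(v,onplane("wrist",[[321,v]],.15,s), [round(float(dd[v,u]),3) for u in (180,200,220,240,400,420,440,460)])
E
```

```text
[ 0.51040246 -0.23138714  0.14983108] [3.14098802e+00 8.92136863e-04 2.60459265e-01] [-0.1177086   0.6139276   0.63296722  1.87102896 -0.48556662  0.8155269
 -0.54064703]
330 [[ 0.45866852 -0.24405986  0.15      ]] [0.103, 0.106, 0.086, 0.088, 0.087, 0.086, 0.106, 0.103]
345 [[ 0.44515494 -0.24763156  0.15      ]] [0.106, 0.111, 0.381, 0.081, 0.08, 0.08, 0.383, 0.106]
360 [[ 0.43017495 -0.25158988  0.15      ]] [0.098, 0.394, 0.392, 0.074, 0.076, 0.392, 0.394, 0.098]
375 [[ 0.41339302 -0.25602332  0.15      ]] [0.094, 0.408, 0.404, 0.069, 0.07, 0.405, 0.408, 0.096]
390 [[ 0.39436836 -0.26104816  0.15      ]] [0.414, 0.422, 0.071, 0.062, 0.062, 0.071, 0.422, 0.426]
```

View pics/w1.png

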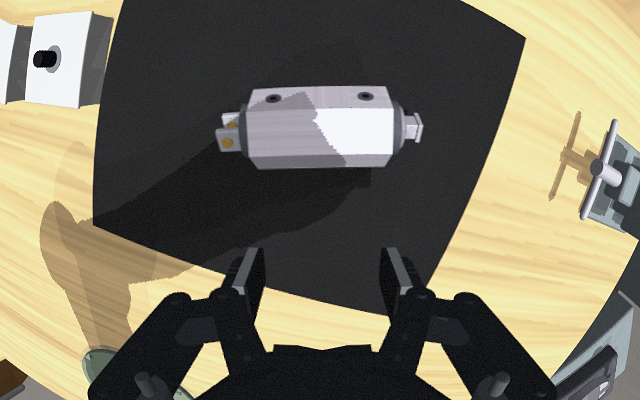

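```bash
python3 - <<'E'
from h import *
s,b=now(); p,dd=imaging.grab_frame("wrist"); 
c=imaging.camera_info("wrist"); K=c["mtx"]; E=c["hand_eye"]
def tool(u,v):
    x=(u-K[0,2])/K[0,0];y=(v-K[1,2])/K[0,0];r=np.hypot(x,y);d=np.array([x/r*np.sin(r),y/r*np.sin(r),np.cos(r)])
    return E[:3,:3]@(d/d[2]*dd[v,u])+E[:3,3]
for u,v in [(262,250),(264,252),(262,256),(255,250),(250,251),(380,250),(384,252),(386,256),(258,285),(392,285)]: print(u,v,dd[v,u],np.round(tool(u,v),4))
P=onplane("wrist",[(248,108),(392,108),(395,155),(243,157)],.063,s)[:,:2];print(P,P.mean(0))
d=P[1]+P[2]-P[0]-P[3];print(np.degrees(np.arctan2(d[1],d[0])))
E
```

```text
262 250 0.1511468 [ 0.009  -0.0304 -0.0087]
264 252 0.32719055 [-0.0803 -0.063   0.1467]
262 256 0.1504112 [ 0.0065 -0.0303 -0.0104]
255 250 0.1465108 [ 0.0113 -0.033  -0.0129]
250 251 0.14631969 [ 0.0108 -0.0355 -0.0132]
380 250 0.32644573 [-0.0779  0.0622  0.1467]
384 252 0.14643796 [ 0.0104  0.0296 -0.0133]
386 256 0.14237592 [ 0.0106  0.0298 -0.0175]
258 285 0.13860573 [-0.0007 -0.0304 -0.0254]
392 285 0.12835915 [ 0.0054  0.0299 -0.0341]
[[ 0.56759943 -0.15662939]
 [ 0.59522492 -0.26031519]
 [ 0.56148071 -0.27346791]
 [ 0.52978431 -0.16076137]] [ 0.56352234 -0.21279347]
-74.66954699788272
```

Request:
carry_out --pt "0.0 -0.0035 0.05 0 0 0 75" --pt "0.0 -0.0035 0.099 0 0 0 75" --pt "0.0 -0.0035 0.099 0 0 0 75" --pt "0.01 -0.0035 0.099 0 0 0 75" --pt "0.018 -0.0035 0.099 0 0 0 75" --pt "0.018 -0.0035 0.099 0 0 0 75"

```text
clock: 3.38
position: [0.5289, -0.2205, 0.0524]
tool_rot: [3.141, -0.002, 0.263]
force: [0.7, 0.6, -0.1]
grip_width: 0.0603
```

```bash
python3 - <<'E'
from h import *
s,b=now(); p,dd=imaging.grab_frame("wrist"); cv2.imwrite("pics/w2.png",p)
print(s["position"],s["force"])
E
```

```text
[ 0.52888085 -0.22045827  0.05243782] [ 0.72627807  0.60941026 -0.05855566]
```

View pics/w2.png

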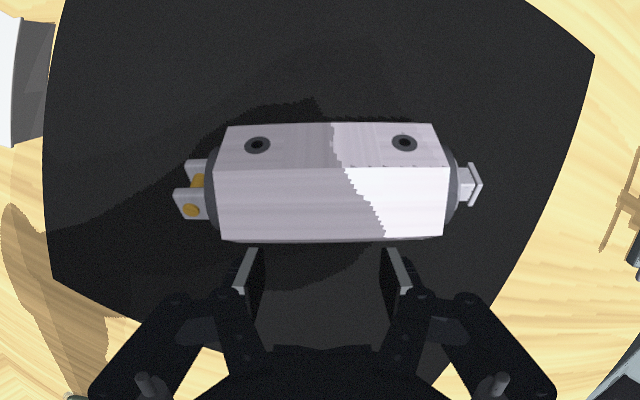

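Request:
carry_out --pt "0.0065 0 0.002 0 0 0 75" --pt "0.0115 0 -0.001 0 0 0 75" --pt "0.0165 0 -0.0037 0 0 0 75" --pt "0.022 0 -0.0058 0 0 0 75" --pt "0.025 0 -0.0067 0 0 0 75" --pt "0.025 0 -0.0067 0 0 0 75"

```text
clock: 4.18
position: [0.5516, -0.2144, 0.059]
tool_rot: [-3.141, -0.0, 0.262]
force: [-8.3, 2.8, 22.6]
grip_width: 0.0603
```

```bash
python3 - <<'E'
from h import *
s,b=now(); p,dd=imaging.grab_frame("wrist"); cv2.imwrite("pics/w3.png",p)
print(s["position"],s["force"])
E
```

```text
[ 0.55157338 -0.21435387  0.05898792] [-8.33787302  2.81035279 22.61691389]
```

View pics/w3.png

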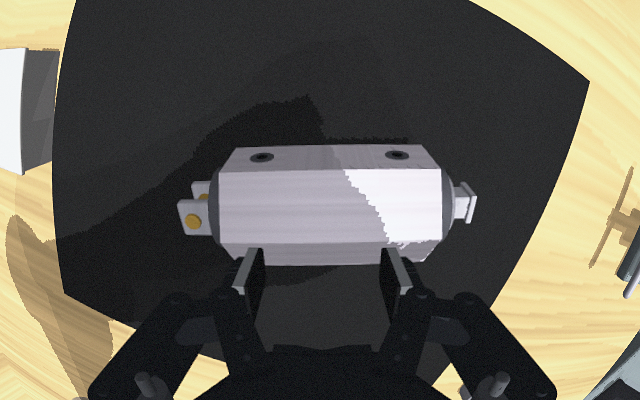

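```bash
python3 - <<'E'
from h import *
s,b=now()
P=onplane("wrist",[(222,168),(440,168),(442,240),(225,242)],.063,s)[:,:2];print(P,P.mean(0)); print(np.linalg.norm(P[1]-P[2]))
p,d=imaging.grab_frame("top"); cv2.imwrite("pics/top3.png",cv2.resize(p[160:240,340:440],None,fx=7,fy=7,interpolation=cv2.INTER_CUBIC))
p,d=imaging.grab_frame("scene"); cv2.imwrite("pics/sc3.png",cv2.resize(p[180:270,200:300],None,fx=7,fy=6,interpolation=cv2.INTER_CUBIC))
E
```

```text
[[ 0.58736002 -0.15492993]
 [ 0.61461782 -0.25613278]
 [ 0.57859626 -0.27256465]
 [ 0.54840994 -0.16233132]] [ 0.58224601 -0.21148967]
0.03959240609175374
```

View pics/sc3.png

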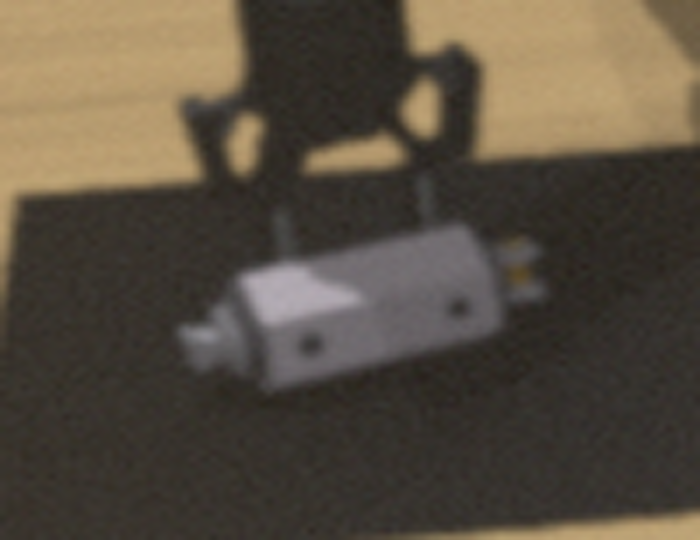

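Request:
carry_out --pt "0.004 0 -0.003 0 0 0 75" --pt "0.008 0 -0.0045 0 0 0 75" --pt "0.012 0 -0.0055 0 0 0 75" --pt "0.016 0 -0.006 0 0 0 75" --pt "0.02 0 -0.006 0 0 0 75" --pt "0.02 0 -0.006 0 0 0 75"

```text
clock: 5.08
position: [0.5711, -0.2091, 0.0639]
tool_rot: [-3.142, 0.0, 0.262]
force: [0.7, 0.7, 0.2]
grip_width: 0.0604
```

```bash
python3 - <<'E'
from h import *
s,b=now(); p,dd=imaging.grab_frame("wrist"); cv2.imwrite("pics/w4.png",p)
print(s["position"],s["force"])
E
```

```text
[ 0.57105104 -0.2091226   0.06385345] [0.69927256 0.69172932 0.2138267 ]
```

View pics/w4.png

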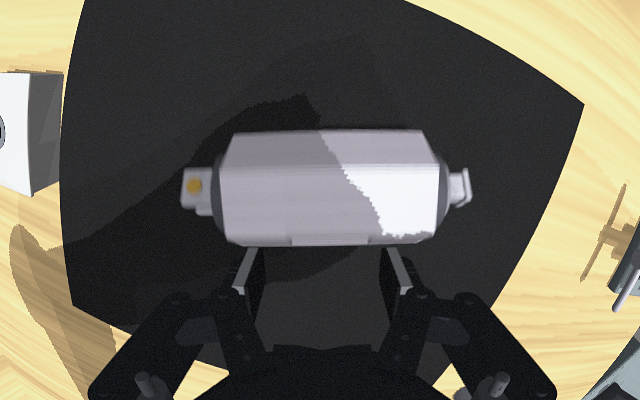

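```bash
python3 - <<'E'
from h import *
s,b=now(); p=cv2.imread("pics/w4.png")
cv2.imwrite("pics/w4z.png",cv2.resize(p[110:270,170:490],None,fx=2.5,fy=2.5,interpolation=cv2.INTER_CUBIC))
for z in (.063,):
  P=onplane("wrist",[(223,165),(438,163),(440,236),(223,236)],z,s)[:,:2];print(P,P.mean(0)); print(np.linalg.norm(P[1]-P[2]),np.linalg.norm(P[1]-P[0]))
  d=P[1]-P[0];print(np.degrees(np.arctan2(d[1],d[0])))
E
```

```text
[[ 0.60682297 -0.14871128]
 [ 0.63553798 -0.25131251]
 [ 0.5981208  -0.26811047]
 [ 0.56817368 -0.15456311]] [ 0.60216386 -0.20567434]
0.04101483550903678 0.10654371403154156
-74.3646593391131
```

View pics/w4z.png

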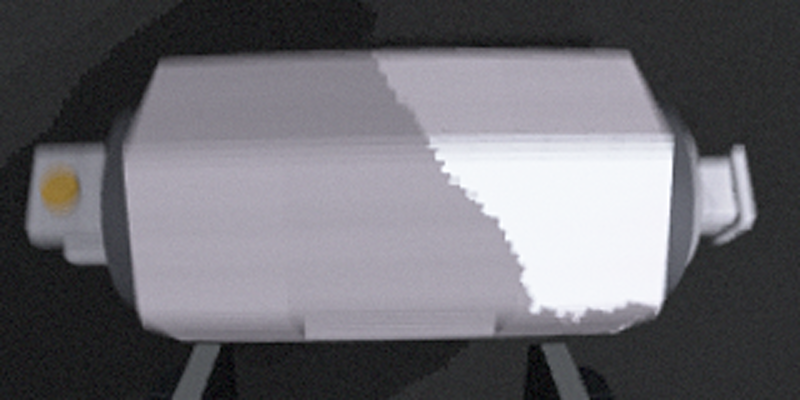

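Request:
carry_out --pt "-0.022 0 -0.005 0 0 0 75" --pt "-0.022 0 0.012 0 0 0 75" --pt "-0.022 0 0.0128 0 0 0 75" --pt "-0.012 0 0.0128 0 0 0 75" --pt "-0.004 0 0.0125 0 0 0 75" --pt "0.001 0 0.0093 0 0 0 75" --pt "0.006 0 0.0062 0 0 0 75" --pt "0.0115 0 0.0038 0 0 0 75" --pt "0.0155 0 0.0023 0 0 0 75" --pt "0.0155 0 0.0023 0 0 0 75"

```text
clock: 6.38
position: [0.5862, -0.2051, 0.0618]
tool_rot: [3.141, -0.0, 0.262]
force: [-0.8, 0.2, 0.6]
grip_width: 0.0602
```

```bash
python3 - <<'E'
from h import *
s,b=now(); p,dd=imaging.grab_frame("wrist"); cv2.imwrite("pics/w5.png",p)
print(s["position"],s["force"])
E
```

```text
[ 0.58617826 -0.20513281  0.0617533 ] [-0.76352837  0.18206712  0.59250215]
```

View pics/w5.png

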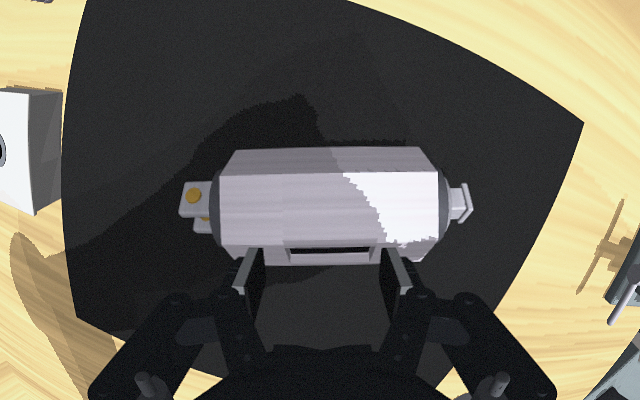

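Request:
carry_out --pt "0.004 0 -0.0018 0 0 0 75" --pt "0.008 0 -0.003 0 0 0 75" --pt "0.012 0 -0.0038 0 0 0 75" --pt "0.016 0 -0.0043 0 0 0 75" --pt "0.02 0 -0.0045 0 0 0 75" --pt "0.02 0 -0.0045 0 0 0 75"

```text
clock: 7.18
position: [0.6054, -0.1999, 0.0661]
tool_rot: [3.142, -0.0, 0.262]
force: [-0.1, 0.2, 0.5]
grip_width: 0.0604
```

```bash
python3 - <<'E'
from h import *
s,b=now(); p,dd=imaging.grab_frame("wrist"); cv2.imwrite("pics/w6.png",p)
print(s["position"],s["force"])
E
```

```text
[ 0.60541358 -0.19989863  0.06611822] [-0.11132142  0.21162977  0.52409271]
```

View pics/w6.png

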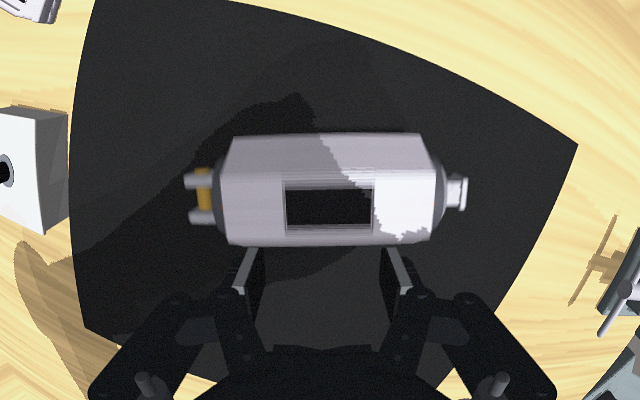

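```bash
python3 - <<'E'
from h import *
s,b=now(); go(([.59,-.19,.18],.2),([.581,.08,.15],.03))
E
```

```text
[-0.0121, -0.0136, -0.1139, 0.0, 0.0001, 0.0619]
[0.0491, -0.2768, -0.0839, 0.0, 0.0001, 0.2319]
```

Request:
carry_out --pt "-0.012 0 -0.06 0 0 0 75" --pt "-0.012 0 -0.114 0 0 0.06 110" --pt "0.02 -0.06 -0.1 0 0 0.15 110" --pt "0.049 -0.277 -0.084 0 0 0.232 110" --pt "0.049 -0.277 -0.084 0 0 0.232 110" --pt "0.049 -0.277 -0.084 0 0 0.232 110" --pt "0.049 -0.277 -0.084 0 0 0.232 110" --pt "0.049 -0.277 -0.084 0 0 0.232 110"

```text
clock: 8.22
position: [0.5801, 0.0836, 0.1497]
tool_rot: [-3.141, 0.001, 0.035]
force: [0.4, -0.4, 0.1]
grip_width: 0.0487
```

```bash
python3 - <<'E'
from h import *
s,b=now(); p,dd=imaging.grab_frame("wrist"); cv2.imwrite("pics/w7.png",p)
print(s["position"],s["tool_rot"],s["force"])
E
```

```text
[0.58014876 0.08359106 0.14971089] [-3.14075050e+00  8.92344887e-04  3.45521311e-02] [ 0.38544432 -0.39263006  0.10154951]
```

View pics/w7.png

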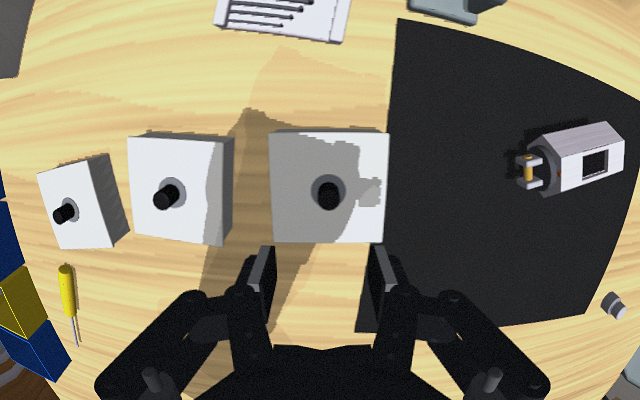

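```bash
python3 - <<'E'
from h import *
s,b=now(); print(onplane("wrist",[(328.5,192),(167,196),(66,212)],.055,s))
P=onplane("wrist",[(269,133),(388,134),(385,242),(275,243)],.043,s);print(P,P.mean(0))
E
```

```text
[[0.58558225 0.07643342 0.055     ]
 [0.57766624 0.21909177 0.055     ]
 [0.55463843 0.3608171  0.055     ]]
[[0.63082411 0.12635437 0.043     ]
 [0.63333815 0.02900725 0.043     ]
 [0.5348445  0.0220369  0.043     ]
 [0.5309626  0.12301494 0.043     ]] [0.58249234 0.07510337 0.043     ]
```

Request:
carry_out --pt "0.004 0.0065 0.05 0 0 0 110" --pt "0.004 0.0065 0.101 0 0 0 110" --pt "0.004 0.0065 0.101 0 0 0 110" --pt "0.004 0.0065 0.101 0 0 0 255" --pt "0.004 0.0065 0.101 0 0 0 255" --pt "0.004 0.0065 0.101 0 0 0 255" --pt "0.004 0.0065 0.101 0 0 0 255" --force 40

```text
clock: 9.15
position: [0.5865, 0.0747, 0.0511]
tool_rot: [-3.14, -0.004, 0.03]
force: [2.5, 5.4, 7.1]
grip_width: 0.0159
```

Request:
carry_out --pt "0 0 -0.03 0 0 0 255" --pt "0 0 -0.06 0 0 0 255" --pt "-0.05 0 -0.07 0 0 0 255" --pt "-0.1 0 -0.07 0 0 0 255" --pt "-0.15 0 -0.05 0 0 0 255" --pt "-0.155 0 -0.03 0 0 0 255" --pt "-0.155 0 -0.03 0 0 0 255"

```text
clock: 10.02
position: [0.4298, 0.0691, 0.0795]
tool_rot: [-3.141, 0.0, 0.03]
force: [0.1, -0.3, 0.4]
grip_width: 0.0159
```

```bash
python3 - <<'E'
from h import *
s,b=now(); p,dd=imaging.grab_frame("wrist"); cv2.imwrite("pics/w8.png",p)
print(s["position"],s["tool_rot"],s["force"])
E
```

```text
[0.4298108  0.06912122 0.07950362] [-3.14117911e+00  3.37187361e-04  2.96568259e-02] [ 0.11139032 -0.32731921  0.44884407]
```

View pics/w8.png

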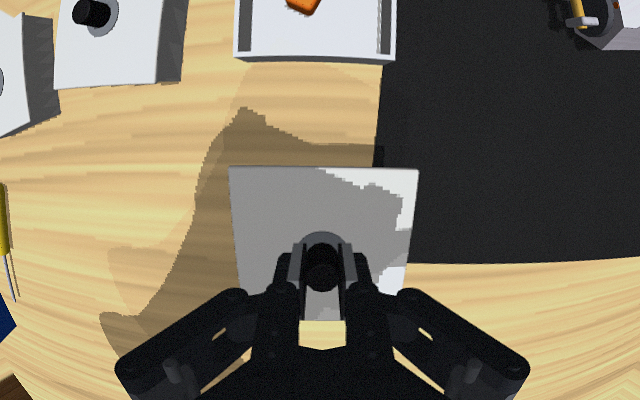

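Request:
carry_out --pt "0 -0.02 0.03 0 0 0 255" --pt "0 -0.02 0.055 0 0 0 255" --pt "0 -0.02 0.062 0 0 0 255" --pt "0 -0.02 0.062 0 0 0 255" --pt "0 -0.02 0.062 0 0 0 110" --pt "0 -0.02 0.062 0 0 0 110" --pt "0 -0.02 0.03 0 0 0 110" --pt "0 -0.02 -0.03 0 0 0 110" --pt "0 -0.02 -0.07 0 0 0 110"

```text
clock: 11.2
position: [0.4295, 0.0889, 0.1515]
tool_rot: [-3.141, -0.001, 0.029]
force: [-0.2, 1.1, 0.1]
grip_width: 0.0487
```

```bash
python3 - <<'E'
from h import *
s,b=now(); p,dd=imaging.grab_frame("wrist"); cv2.imwrite("pics/w9.png",p)
print(s["position"],s["tool_rot"],s["force"])
go(([.577,.220,.15],-.06))
E
```

```text
[0.4295062  0.08888454 0.15145758] [-3.14136540e+00 -7.68327749e-04  2.91185336e-02] [-0.2097714   1.10532277  0.12060495]
[0.1498, -0.1269, 0.0055, -0.0021, -0.0039, 0.0884]
```

View pics/w9.png

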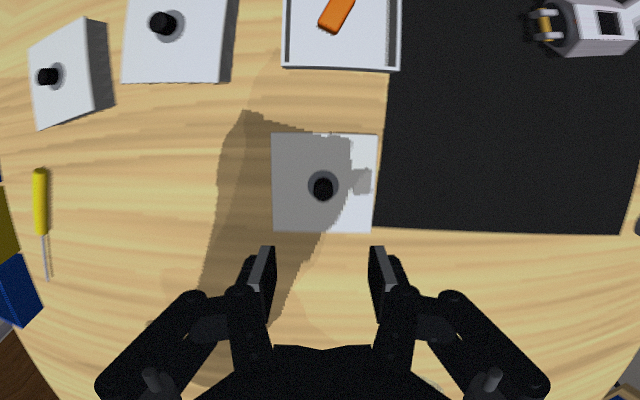

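Request:
carry_out --pt "0.15 -0.127 0.004 0 0 0.088 110" --pt "0.15 -0.127 0.004 0 0 0.088 110" --pt "0.15 -0.127 0.004 0 0 0.088 110" --pt "0.15 -0.127 0.004 0 0 0.088 110" --pt "0.15 -0.127 0.05 0 0 0.088 110" --pt "0.15 -0.127 0.102 0 0 0.088 110" --pt "0.15 -0.127 0.102 0 0 0.088 110" --pt "0.15 -0.127 0.102 0 0 0.088 255" --pt "0.15 -0.127 0.102 0 0 0.088 255" --pt "0.15 -0.127 0.102 0 0 0.088 255"

```text
clock: 12.5
position: [0.5766, 0.2207, 0.0495]
tool_rot: [-3.14, -0.002, -0.058]
force: [-3.2, -0.3, 9.9]
grip_width: 0.0165
```

Request:
carry_out --pt "0 0 -0.03 0 0 0 255" --pt "0 0 -0.06 0 0 0 255" --pt "-0.05 0 -0.06 0 0 0 255" --pt "-0.1 0 -0.06 0 0 0 255" --pt "-0.15 0 -0.04 0 0 0 255" --pt "-0.155 0 0.0 0 0 0 255" --pt "-0.155 0 0.028 0 0 0 255" --pt "-0.155 0 0.034 0 0 0 255" --pt "-0.155 0 0.034 0 0 0 110" --pt "-0.155 0 0.034 0 0 0 110"

```text
clock: 13.75
position: [0.4215, 0.2299, 0.0143]
tool_rot: [-3.14, -0.001, -0.058]
force: [-0.6, -0.5, 0.8]
grip_width: 0.0483
```

Request:
carry_out --pt "0 0 -0.03 0 0 0 110" --pt "0 0 -0.08 0 0 0 110" --pt "0 0 -0.13 0 0 0 110"

```text
clock: 14.12
position: [0.4208, 0.2293, 0.1452]
tool_rot: [3.142, 0.0, -0.059]
force: [0.8, 1.9, 0.4]
grip_width: 0.0488
```

```bash
python3 - <<'E'
from h import *
s,b=now(); p,dd=imaging.grab_frame("wrist"); cv2.imwrite("pics/w10.png",p)
print(s["position"],s["tool_rot"],s["force"])
go(([.5535,.363,.15],.14))
E
```

```text
[0.4207671  0.22927084 0.14524698] [ 3.14152500e+00  4.52192800e-05 -5.88793235e-02] [0.8492783  1.85395702 0.37589487]
[0.1225, -0.1409, 0.001, -0.0032, -0.004, -0.2]
```

View pics/w10.png

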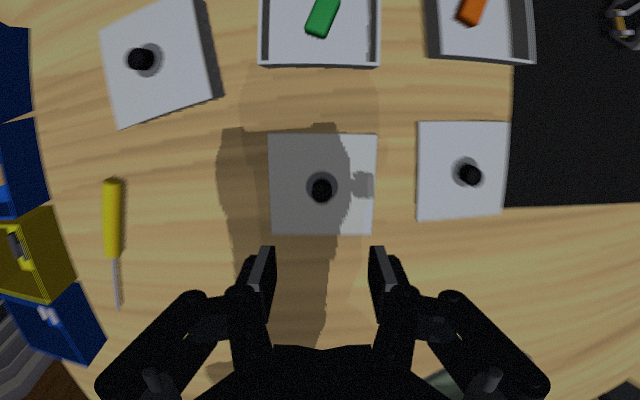

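Request:
carry_out --pt "0.06 0 -0.01 0 0 0 110" --pt "0.12 0 -0.02 0 0 0 120" --pt "0.13 0 -0.02 0 0 0 120" --pt "0.13 0 -0.02 0 0 0 120"

```text
clock: 14.68
position: [0.5505, 0.2216, 0.1633]
tool_rot: [3.141, 0.0, -0.059]
force: [-0.4, 0.8, -0.0]
grip_width: 0.0452
```

```bash
python3 - <<'E'
from h import *
s,b=now(); p,dd=imaging.grab_frame("wrist"); cv2.imwrite("pics/w11.png",p)
print(s["position"],s["tool_rot"],s["force"])
hsv=cv2.cvtColor(p,cv2.COLOR_BGR2HSV); m=cv2.inRange(hsv,(45,90,30),(85,255,255))
n,l,st,ce=cv2.connectedComponentsWithStats(m)
for i in range(1,n):
    if st[i,4]>200: print(st[i],ce[i])
cs,_=cv2.findContours(m,cv2.RETR_EXTERNAL,cv2.CHAIN_APPROX_NONE);c=max(cs,key=cv2.contourArea)
P=onplane("wrist",c.reshape(-1,2),.018,s)[:,:2]; print(cv2.minAreaRect(P.astype(np.float32)))
E
```

```text
[0.55053535 0.22158032 0.16325106] [ 3.14134509e+00  1.79722448e-04 -5.91263843e-02] [-0.41540657  0.75322655 -0.01208567]
[307 136  31  43 824] [321.68082524 156.85072816]
((0.5736496448516846, 0.2208290994167328), (0.02027442306280136, 0.039247769862413406), 64.30651092529297)
```

View pics/w11.png

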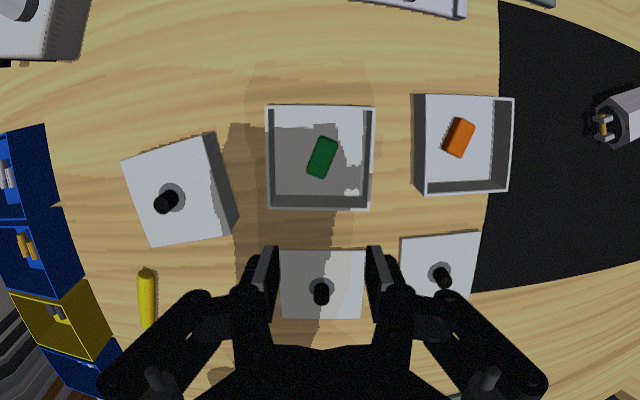

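Request:
carry_out --pt "0.023 -0.0005 0 0 0 -0.18 120" --pt "0.023 -0.0005 0 0 0 -0.36 120" --pt "0.023 -0.0005 0 0 0 -0.54 120" --pt "0.023 -0.0005 0 0 0 -0.72 120" --pt "0.023 -0.0005 0 0 0 -0.9 120" --pt "0.023 -0.0005 0 0 0 -1.08 120" --pt "0.023 -0.0005 0 0 0 -1.26 120" --pt "0.023 -0.0005 0 0 0 -1.44 120" --pt "0.023 -0.0005 0 0 0 -1.62 120" --pt "0.023 -0.0005 0 0 0 -1.8 120"

```text
clock: 15.98
position: [0.5721, 0.2218, 0.1634]
tool_rot: [-3.141, 0.0, 1.749]
force: [0.5, -0.1, -0.4]
grip_width: 0.0454
```

Request:
carry_out --pt "0 0 0 0 0 -0.18 120" --pt "0 0 0 0 0 -0.36 120" --pt "0 0 0 0 0 -0.54 120" --pt "0 0 0 0 0 -0.72 120" --pt "0 0 0 0 0 -0.9 120" --pt "0 0 0 0 0 -0.952 120" --pt "0 0 0 0 0 -0.952 120"

```text
clock: 16.85
position: [0.5725, 0.2216, 0.1633]
tool_rot: [-3.141, -0.0, 2.695]
force: [-0.5, 0.3, -0.6]
grip_width: 0.0454
```

```bash
python3 - <<'E'
from h import *
s,b=now(); p,dd=imaging.grab_frame("wrist"); cv2.imwrite("pics/w12.png",p)
print(s["position"],s["tool_rot"],s["force"],s["qpos"])
hsv=cv2.cvtColor(p,cv2.COLOR_BGR2HSV); m=cv2.inRange(hsv,(45,90,30),(85,255,255))
cs,_=cv2.findContours(m,cv2.RETR_EXTERNAL,cv2.CHAIN_APPROX_NONE);c=max(cs,key=cv2.contourArea)
P=onplane("wrist",c.reshape(-1,2),.018,s)[:,:2]; r=cv2.minAreaRect(P.astype(np.float32));print(r)
go((list(r[0])+[.012],2.69))
E
```

```text
[0.57248962 0.2216134  0.16333517] [-3.14116436e+00 -3.08666706e-04  2.69465566e+00] [-0.51915314  0.34633399 -0.61273291] [-0.51524217  0.58207147  0.07242813  1.69699938 -0.05226665  0.86492927
  0.70309423]
((0.5725510716438293, 0.22126498818397522), (0.018766026943922043, 0.04048916697502136), 64.4297103881836)
[-0.0, -0.0003, 0.1513, -0.0003, -0.0002, 0.0035]
```

View pics/w12.png

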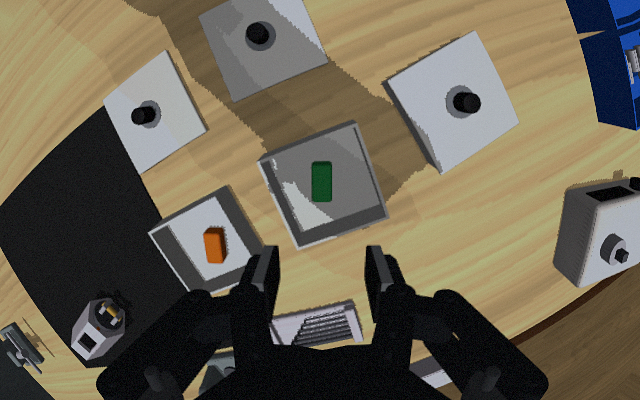

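Request:
carry_out --pt "0 0 0.05 0 0 0.003 150" --pt "0 0 0.1 0 0 0.003 150" --pt "0 0 0.13 0 0 0.003 150" --pt "0 0 0.1525 0 0 0.003 150" --pt "0 0 0.1525 0 0 0.003 150" --pt "0 0 0.1525 0 0 0.003 255" --pt "0 0 0.1525 0 0 0.003 255" --pt "0 0 0.1525 0 0 0.003 255" --pt "0 0 0.1525 0 0 0.003 255" --force 40

```text
clock: 18.02
position: [0.5741, 0.2214, 0.0117]
tool_rot: [3.141, 0.001, 2.691]
force: [-1.8, -0.4, 7.8]
grip_width: 0.0188
```

Request:
carry_out --pt "0 0 -0.03 0 0 0 255" --pt "0 0 -0.08 0 0 0 255" --pt "0 0 -0.14 0 0 0 255" --pt "0 0 -0.15 0 0 0 255"

```text
clock: 18.52
position: [0.5754, 0.2218, 0.1652]
tool_rot: [3.137, 0.004, 2.69]
force: [0.0, -0.7, -0.5]
grip_width: 0.0192
```

```bash
python3 - <<'E'
from h import *
s,b=now(); p,dd=imaging.grab_frame("wrist"); cv2.imwrite("pics/w13.png",p)
print(s["position"],s["tool_rot"],s["force"],s["grip_width"])
go(([.57,-.17,.18],1.83))
E
```

```text
[0.57538493 0.2217618  0.16521494] [3.13652002 0.00406199 2.69037778] [ 0.00192164 -0.68292959 -0.46852826] 0.019219643890846346
[-0.1664, -0.3546, -0.0166, 0.0051, 0.0011, 0.8604]
```

View pics/w13.png

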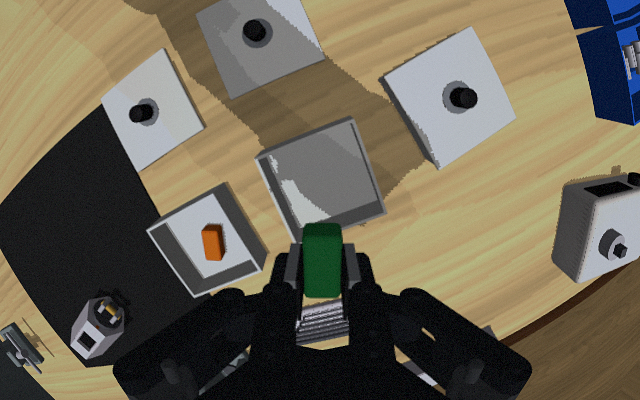

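```bash
python3 - <<'E'
from h import *
go(([.648,-.255,.18],1.83))
E
```

```text
[-0.2736, -0.397, -0.0164, 0.0051, 0.0011, 0.8604]
```

Request:
carry_out --pt "-0.273 -0.397 -0.015 0 0 0.86 255" --pt "-0.273 -0.397 -0.015 0 0 0.86 255" --pt "-0.273 -0.397 -0.015 0 0 0.86 255" --pt "-0.273 -0.397 -0.015 0 0 0.86 255" --pt "-0.273 -0.397 -0.015 0 0 0.86 255" --pt "-0.273 -0.397 -0.015 0 0 0.86 255" --pt "-0.273 -0.397 -0.015 0 0 0.86 255" --pt "-0.273 -0.397 -0.015 0 0 0.86 255" --pt "-0.273 -0.397 -0.015 0 0 0.86 255" --pt "-0.273 -0.397 -0.015 0 0 0.86 255"

```text
clock: 19.82
position: [0.646, -0.2545, 0.1745]
tool_rot: [-3.14, -0.001, 1.831]
force: [1.3, -0.5, 0.1]
grip_width: 0.0187
```

```bash
python3 - <<'E'
from h import *
s,b=now(); p,dd=imaging.grab_frame("wrist"); cv2.imwrite("pics/w14.png",p)
print(s["position"],s["tool_rot"],s["force"],s["grip_width"])
import pickle; pickle.dump(s,open("s14.pkl","wb"))
cv2.imwrite("pics/w14z.png",cv2.resize(p[100:320,220:420],None,fx=3,fy=2.7,interpolation=cv2.INTER_CUBIC))
E
```

```text
[ 0.64598867 -0.25452224  0.17446755] [-3.14036849e+00 -1.20491618e-03  1.83071749e+00] [ 1.25905933 -0.45804486  0.12838545] 0.018736217011007614
```

View pics/w14.png

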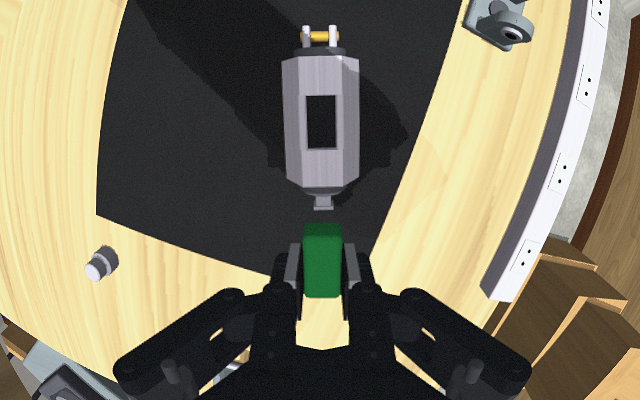

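View pics/w14z.png

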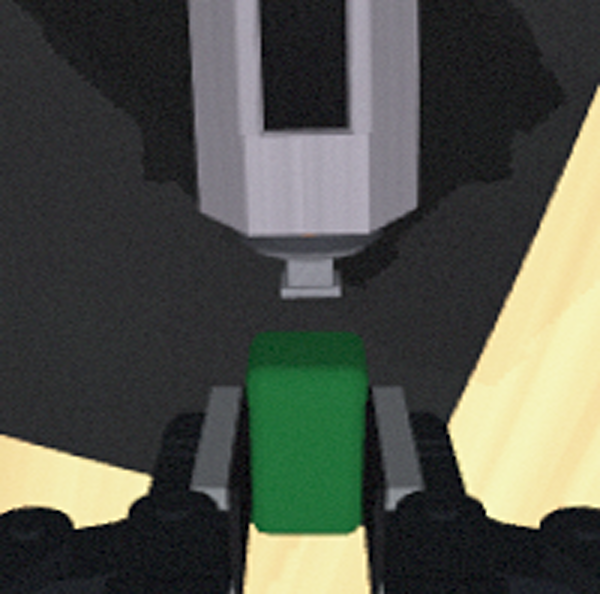

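```bash
python3 - <<'E'
from h import *
import pickle; s=pickle.load(open("s14.pkl","rb")); p=cv2.imread("pics/w14.png")
g=p.max(2); m=np.zeros_like(g); m[85:160,298:345]=(g[85:160,298:345]<75)
n,l,st,ce=cv2.connectedComponentsWithStats(m)
i=1+np.argmax(st[1:,4]); print(st[i],ce[i])
cs,_=cv2.findContours((l==i).astype(np.uint8),cv2.RETR_EXTERNAL,cv2.CHAIN_APPROX_NONE)
for z in (.057,.063):
  P=onplane("wrist",cs[0].reshape(-1,2),z,s)[:,:2]; print("pocket",z,cv2.minAreaRect(P.astype(np.float32)))
# hex end corners: flat top, midline
g2=np.array([(283,62),(357,60),(358,178),(287,179)])
P=onplane("wrist",g2,.033,s)[:,:2]; print("midcorners",P,P.mean(0))
# bumper
uv=np.array([(248,368),(367,368),(362,533),(252,533)])/[3,2.7]+[220,100]-.5
Q=onplane("wrist",uv,s["position"][2]+.0115,s); print("bump",Q[:,:2],Q.mean(0))
R=Rot.from_euler("xyz",s["tool_rot"]); print("bump in tool",R.inv().apply(Q-s["position"]), R.inv().apply(Q.mean(0)-s["position"]))
T=lambda q:R.inv().apply(np.r_[q,0.]-s["position"]); print("tool dir pocket .060:",T(onplane("wrist",[ce[i]],.060,s)[0,:2]))
E
```

```text
[ 306   95   30   53 1476] [320.86382114 121.38279133]
pocket 0.057 ((0.6293285489082336, -0.19634941220283508), (0.02379380166530609, 0.04419630020856857), 16.23811149597168)
pocket 0.063 ((0.6292114853858948, -0.19580680131912231), (0.0232454352080822, 0.04317781329154968), 16.23814582824707)
midcorners [[ 0.58268815 -0.15369721]
 [ 0.64649501 -0.13495879]
 [ 0.67791151 -0.24137264]
 [ 0.61243308 -0.25981432]] [ 0.62988194 -0.19746074]
bump [[ 0.63186157 -0.23839245]
 [ 0.64999876 -0.23356723]
 [ 0.65954591 -0.26871388]
 [ 0.64084915 -0.27369586]] [ 0.64556385 -0.25359235  0.18596755]
bump in tool [[ 0.01923256 -0.00952118 -0.01146519]
 [ 0.01923437  0.00924687 -0.01148816]
 [-0.01718535  0.00944044 -0.01153228]
 [-0.01719484 -0.00990868 -0.01150861]] [ 0.00102169 -0.00018564 -0.01149856]
tool dir pocket .060: [ 0.06064159 -0.00092865  0.17454201]
```

Request:
carry_out --pt "0.03 -0.001 0.02 0 0 -0.023 255" --pt "0.0595 -0.001 0.05 0 0 -0.023 255" --pt "0.0595 -0.001 0.085 0 0 -0.023 255" --pt "0.0595 -0.001 0.088 0 0 -0.023 255" --pt "0.0595 -0.001 0.088 0 0 -0.023 255" --pt "0.0595 -0.001 0.088 0 0 -0.023 255"

```text
clock: 20.62
position: [0.6308, -0.1982, 0.0891]
tool_rot: [3.14, 0.001, 1.854]
force: [-0.4, -0.6, -0.0]
grip_width: 0.019
```

```bash
python3 - <<'E'
from h import *
s,b=now(); p,dd=imaging.grab_frame("wrist"); cv2.imwrite("pics/w15.png",p)
print(s["position"],s["tool_rot"],s["force"],s["grip_width"])
cv2.imwrite("pics/w15z.png",cv2.resize(p[140:320,220:420],None,fx=4,fy=3.3,interpolation=cv2.INTER_CUBIC))
go(([.6293-.001*-.28,-.1962-.001*.96,.066],1.854))
E
```

```text
[ 0.63080074 -0.19822045  0.08911923] [3.14002670e+00 9.74414174e-04 1.85355178e+00] [-0.41325403 -0.63496649 -0.02759388] 0.019028138432238204
[0.0014, -0.0008, 0.023, 0.0015, 0.0009, -0.0005]
```

View pics/w15z.png

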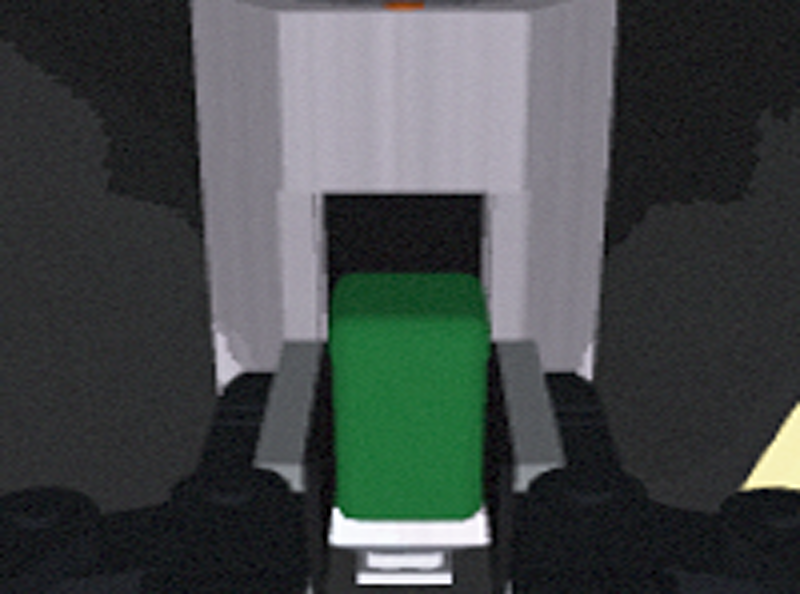

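Request:
carry_out --pt "0.0012 -0.0008 0.01 0 0 0 255" --pt "0.0012 -0.0008 0.016 0 0 0 255" --pt "0.0012 -0.0008 0.02 0 0 0 255" --pt "0.0012 -0.0008 0.0215 0 0 0 255" --pt "0.0012 -0.0008 0.0215 0 0 0 255"

```text
clock: 21.3
position: [0.6291, -0.197, 0.0662]
tool_rot: [-3.142, 0.0, 1.854]
force: [-0.4, 0.6, 0.7]
grip_width: 0.0191
```

```bash
python3 - <<'E'
from h import *
s,b=now(); p,dd=imaging.grab_frame("wrist"); cv2.imwrite("pics/w16.png",p)
print(s["position"],s["tool_rot"],s["force"],s["grip_width"])
cv2.imwrite("pics/w16z.png",cv2.resize(p[140:320,220:420],None,fx=4,fy=3.3,interpolation=cv2.INTER_CUBIC))
E
```

```text
[ 0.62905259 -0.19697702  0.06619671] [-3.14156541e+00  4.93190015e-05  1.85376551e+00] [-0.40413896  0.58310308  0.72314192] 0.019060855719976802
```

View pics/w16z.png

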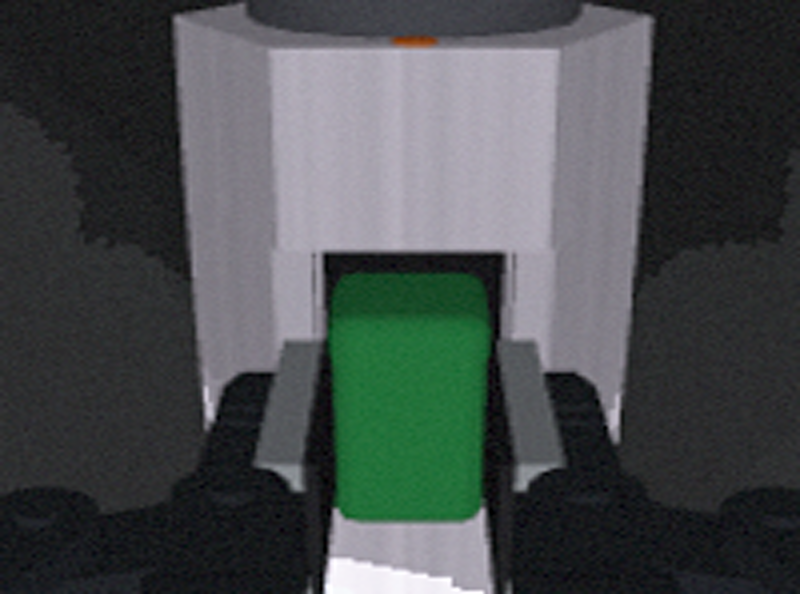

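Request:
carry_out --pt "0 0 0 0 0 0 190" --pt "0 0 0 0 0 0 160" --pt "0 0 0 0 0 0 140" --pt "0 0 0 0 0 0 140" --pt "0 0 -0.02 0 0 0 140" --pt "0 0 -0.06 0 0 0 140" --pt "-0.03 0 -0.11 0 0 0 140" --pt "-0.06 0 -0.11 0 0 0 140" --pt "-0.06 0 -0.11 0 0 0 140"

```text
clock: 22.48
position: [0.6458, -0.2572, 0.1782]
tool_rot: [3.14, 0.002, 1.851]
force: [-0.7, 0.9, -0.1]
grip_width: 0.0387
```

```bash
python3 - <<'E'
from h import *
s,b=now(); p,dd=imaging.grab_frame("wrist"); cv2.imwrite("pics/w17.png",p)
print(s["position"],s["tool_rot"],s["force"],s["grip_width"])
cv2.imwrite("pics/w17z.png",cv2.resize(p[40:220,220:420],None,fx=4,fy=3.3,interpolation=cv2.INTER_CUBIC))
hsv=cv2.cvtColor(p,cv2.COLOR_BGR2HSV); m=cv2.inRange(hsv,(45,90,30),(85,255,255))
cs,_=cv2.findContours(m,cv2.RETR_EXTERNAL,cv2.CHAIN_APPROX_NONE);c=max(cs,key=cv2.contourArea)
P=onplane("wrist",c.reshape(-1,2),.072,s)[:,:2]; print(cv2.minAreaRect(P.astype(np.float32)))
ys,xs=np.where(m>0); 
K=imaging.camera_info("wrist")["mtx"]; o,d=ray("wrist",np.c_[xs,ys],s)
cam=imaging.camera_info("wrist")["hand_eye"]; zax=Rot.from_euler("xyz",s["tool_rot"]).as_matrix()@cam[:3,2]
pts=o+d*(dd[ys,xs]/(d@zax))[:,None]; print("bumper z pct",np.percentile(pts[:,2],[10,50,90,97]))
ys,xs=np.mgrid[60:170:6,285:345:8]; xs=xs.ravel();ys=ys.ravel()
p2,d2=imaging.grab_frame("top"); cv2.imwrite("pics/top17.png",p2)
E
```

```text
[ 0.64577371 -0.25719444  0.178157  ] [3.14036329e+00 2.13752669e-03 1.85111200e+00] [-0.6517599   0.87530913 -0.10965921] 0.038706433725124015
((0.6288750767707825, -0.19682279229164124), (0.020234789699316025, 0.03815201669931412), 16.079586029052734)
bumper z pct [0.07502958 0.07695156 0.07808514 0.07858193]
```

View pics/w17z.png

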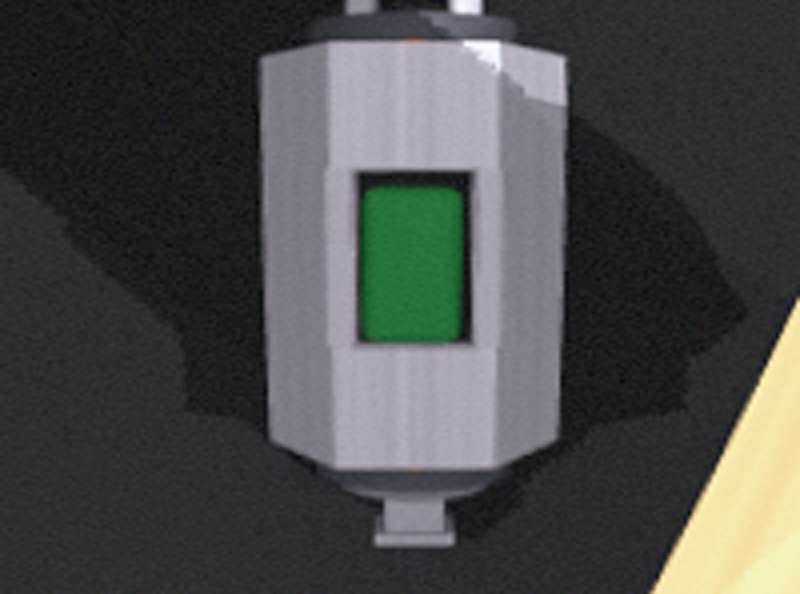

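View pics/top17.png

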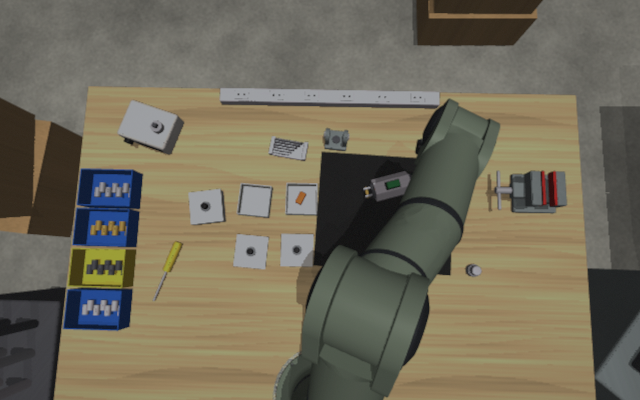

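```bash
python3 -c "
from h import *
print(ticket.job_done())"
```

```text
the job is handed in; nothing more can be done
None
```

I rolled the knee unit over two flats on the mat by pushing it with the fingertips. It now rests with the pocket facing straight up. The job is handed in at about 22.5 s; the hand-in gave no verdict.

**Tubs:** The tub nearest the mat held the orange bumper and the middle one held the green. Both of those lids lie flat on the bench. I did not open the third tub, so I never saw the black bumper itself. The orange bumper is still in its tub.

**Last checks:**
- **Green bumper:** It sits in the pocket at about (0.629, -0.197), with its top at 0.077 m, which is the expected height. It is in line with the pocket to within about 0.01 rad and off centre by roughly 1 mm.
- **Rest of the bench:** In the last top picture the other loose items look unmoved and the gripper is clear of everything. I checked this by eye only and did not measure it.

On the first roll the fingers pressed at about 23 N for a moment, because they did not rise quite fast enough. I corrected this for the second roll, where the readings were under 1 N. No check failed.

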